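Range the sockets by size on the bench's socket strip

TASK

The largest screwdriver socket already stands at one end of the socket strip. Complete the set: take one of each of the other four sizes from the bench and stand them upright, mouth up, each in the middle of its own free pad, so that the sizes run down in order from the largest to the smallest at the far end. Set them down rather than drop them, and leave the largest socket on the strip and its identical spare on the bench where they are.

Things in the scene. Friction and masses are not known exactly. Their poses are not given: they have to be found in the camera images.
- socket_a: The smallest of the five socket sizes: a dark steel screwdriver socket, a plain cylinder 18 mm in diameter and 36 mm tall with a hexagonal mouth in its top, about 50 g. Stands loose on the bench at the start. Origin: centre of its underside; z points up through the mouth.
- socket_b: The second smallest of the five socket sizes: a dark steel screwdriver socket, a plain cylinder 26 mm in diameter and 42 mm tall with a hexagonal mouth in its top, about 110 g. Stands loose on the bench at the start. Origin: centre of its underside; z points up through the mouth.
- socket_c: The middle of the five socket sizes: a dark steel screwdriver socket, a plain cylinder 34 mm in diameter and 48 mm tall with a hexagonal mouth in its top, about 210 g. Stands loose on the bench at the start. Origin: centre of its underside; z points up through the mouth.
- socket_d: The second largest of the five socket sizes: a dark steel screwdriver socket, a plain cylinder 42 mm in diameter and 54 mm tall with a hexagonal mouth in its top, about 350 g. Stands loose on the bench at the start. Origin: centre of its underside; z points up through the mouth.
- socket_big: The largest socket size, 50 mm in diameter and 62 mm tall, dark steel with a hexagonal mouth in its top, about 560 g. Origin: centre of its underside; z points up through the mouth. It already stands on the pad at one end of the socket strip (either end) and stays there.
- socket_spare: A spare of the largest size, identical to the one on the strip: 50 mm in diameter and 62 mm tall, dark steel with a hexagonal mouth in its top, about 560 g. Origin: centre of its underside; z points up through the mouth. Stands loose on the bench among the others and is not to be moved.
- pad_end: Flat round grey pad of the socket strip, 54 mm in diameter, top 14 mm above the bench. Origin: centre of its top face; y runs along the row, z up. The free pad at the far end from the largest socket. The socket strip: fixed aluminium bar 390 x 64 mm, 12 mm high, with five equal pads in a row, 70 mm apart.
- pad_1: Flat round grey pad of the socket strip, 54 mm in diameter, top 14 mm above the bench. Origin: centre of its top face; y runs along the row, z up. A free pad, second from one end of the row: either next to the largest socket or next to pad_end, according to the start.
- pad_2: Flat round grey pad of the socket strip, 54 mm in diameter, top 14 mm above the bench. Origin: centre of its top face; y runs along the row, z up. The middle pad of the row, free at the start.
- pad_3: Flat round grey pad of the socket strip, 54 mm in diameter, top 14 mm above the bench. Origin: centre of its top face; y runs along the row, z up. A free pad, second from the other end of the row (the mirror place of pad_1).
Things that resemble listed ones, but are neither listed nor needed, are in the scene too. Leave any orange or yellow look-alike of the socket_b alone.

How it is judged (in metres and radians):
At the end, for the whole second after the job is handed in: From the largest socket along the strip stand the second largest, middle, second smallest and (far end) smallest, each centred within 12 mm on its own pad, on its top, upright within 0.1 rad and at rest; the largest has moved under 12 mm, the spare under 15 mm, both upright (((horizontal distance between pad_1 and socket_big below 0.1 m and horizontal distance between socket_d and pad_1 below 0.012 m and z of socket_d in the frame of pad_1 between -0.004 and 0.004 m and horizontal distance between socket_b and pad_3 below 0.012 m and z of socket_b in the frame of pad_3 between -0.004 and 0.004 m) or (horizontal distance between pad_3 and socket_big below 0.1 m and horizontal distance between socket_d and pad_3 below 0.012 m and z of socket_d in the frame of pad_3 between -0.004 and 0.004 m and horizontal distance between socket_b and pad_1 below 0.012 m and z of socket_b in the frame of pad_1 between -0.004 and 0.004 m)) and horizontal distance between socket_c and pad_2 below 0.012 m and z of socket_c in the frame of pad_2 between -0.004 and 0.004 m and horizontal distance between socket_a and pad_end below 0.012 m and z of socket_a in the frame of pad_end between -0.004 and 0.004 m and angle between each of socket_a, socket_b, socket_c, socket_d, socket_big, socket_spare's own z axis and vertical below 0.1 rad and linear speed of each of socket_a, socket_b, socket_c, socket_d, socket_big, socket_spare below 0.02 m/s and distance of socket_big from where it was at the start of the episode below 0.012 m and distance of socket_spare from where it was at the start of the episode below 0.015 m); the robot touches nothing.
It fails at once if the largest socket on the strip is pushed off its place (more than 12 mm) or knocked over (distance of socket_big from where it was at the start of the episode above 0.012 m or angle between socket_big's own z axis and vertical above 0.35 rad).
It fails at once if the spare socket is moved more than 15 mm or knocked over (distance of socket_spare from where it was at the start of the episode above 0.015 m or angle between socket_spare's own z axis and vertical above 0.35 rad).
It fails at once if a socket is dropped: it comes down on the bench or strip faster than a fall of about 25 mm would give (0.7 m/s) ((linear speed of socket_a above 0.7 m/s and height (world z) of socket_a below 0.035 m) or (linear speed of socket_b above 0.7 m/s and height (world z) of socket_b below 0.035 m) or (linear speed of socket_c above 0.7 m/s and height (world z) of socket_c below 0.035 m) or (linear speed of socket_d above 0.7 m/s and height (world z) of socket_d below 0.035 m)).
It also fails if it takes over 93 s, if anything falls off the work surface, if the arm or the gripper's body presses on something with over 40 N, if the wrist force passes 120 N, or if a joint passes its speed limit or range.

ROBOT

A 7-joint arm with a two-finger parallel gripper is mounted at the origin on the work surface. World frame = base frame: x ahead of the robot, y to its left, z up, the work surface at z = 0. Lengths are in mm, angles in rad, forces in N, time in s.
With the tool pointing down it reaches from about 400 to 875 mm from the base axis. Payload 4.4 kg.
Tool frame: the origin (TCP) lies at the very end of the fingers, on their centre line; the grasp point (between the pads) lies 19 mm behind it; z points along the fingers, y is the line along which they close (so a half turn about z gives the same grasp; the last joint's range is limited). The gripper opens to 85 mm and grips with 20 to 120 N. Pads are 22 mm wide; open, the fingers measure 114 mm over their backs; the gripper's body (76 mm by 85 mm) begins 54 mm behind the grasp point. The pads swing forward as they close: fully open they stand 13 mm farther back than shut.
Start: joints at [-1.265, 0.628, 0.038, 1.517, -0.027, 0.996, -0.02], TCP at [236.117, 605.613, 196.513] pointing down, gripper open.
Joint ranges: [-3.06, 3.06], [-0.37, 2.12], [-1.25, 1.32], [0.18, 2.47], [-1.1, 4.24], [0.23, 1.98], [-2.94, 2.94]. Speed limits (rad/s): [2.57, 2.57, 3.14, 3.14, 3.14, 3.14, 3.14].

INTERFACE

Orientations are given as [roll, pitch, yaw] about the fixed x, y, z axes, in that order (R = Rz(yaw) Ry(pitch) Rx(roll)).
In Python, from cell import monitor, viewer, workorder gives the robot as it stands.
- The arm moves only by the tool arm_command, never from a script. Its argument "series" is one flat list of numbers, 5 for each row, row after row: the opening in per cent of the stroke, from 0 (shut) to 100 (fully open), then the shift along the tool's x, y, z in cm, then the turn about the tool's z in degrees. In form: [claw, x, y, z, roll, claw, x, y, z, roll, ...]. A call has exactly 5 rows; each row is the pose to reach, as a shift and turn from the pose commanded when the call began, along the tool's axes at that moment; what a row does not reach only later rows make up. A row lasts 1/12 s, in which the tool goes at most 41.7 mm and 7.16 degrees, less where a joint would pass 70% of its speed; a pose out of reach is approached as far as the arm can. A call with a gripper value outside its range is refused whole. The fingers move at their own pace and stop on an object; the grip force is fixed at half the most. Time passes only in rows, so rows that repeat a pose let the fingers close, or fill a call up. It gives the time, the measured TCP pose, the force, the opening and the grip force at its end, in the units of the state.
- monitor.read_state(): the state, without advancing time (a new reading comes with each control period).
- viewer.get_image(name): name is "scene" or "top"; returns (picture, depth): 480x640x3 uint8, red, green, blue; 480x640 float32, mm along the optical axis (not along the pixel's ray), 0 where there is no reading.
- viewer.camera_model(name): a dict with "mtx" (3x3 intrinsics, pixels), "dist_coeffs" ([k1, k2, p1, p2, k3] as OpenCV has them; the pictures are not rectified), "R" (3x3) and "t" (3): a world point X has camera coordinates R X + t. Camera axes: x right, y down, z forward; pixel columns grow to the right and rows downward; lengths in mm; the calibration is good to about 2 mm. A picture is of the moment at which its call begins. camera_model takes no time and is no camera call.
- workorder.finish_job(): hands the job in; it is judged then, once.
The state is a dict: "clock": time; "qpos": joint angles; "qd": joint speeds; "tau": joint torques, N m; "eef_pos": TCP position; "tool_rot": TCP orientation; "force": force on the tool from outside, world axes, zero at the start; "torque": the same for the moment, N m; "width": finger opening in mm; "gripper_force": force on a finger pad.
Only numpy, scipy, OpenCV 4.12 (cv2) and the standard library are available. Lean on these libraries where they do the work, as an engineer would, in place of code of your own. Each camera call takes 0.05 s, during which the arm holds its last target. There are 200 camera calls.

## Working session

There is one attempt and no reset: what is moved stays moved. The work goes in short steps, Python scripts to look and compute and a tool call to move; the robot and the scene stay as the last step left them, time stands still between calls to the robot, and variables do not carry over. Pictures are saved under pics/ and viewed, at most 14 in all, crops included, and the job is handed in when it is done.

Besides the shell and the picture viewer there is one more tool, called after "Emit:" as name(argument=value, ...) on one line, values as JSON. arm_command: Moves the arm, as the interface text tells. Its arguments: {"type":"object","properties":{"series":{"type":"array","items":{"type":"number"}}},"required":["series"]}

```bash
mkdir -p pics; python3 - <<'E'
from cell import monitor, viewer, workorder
import cv2,numpy as np
print(monitor.read_state())
for n in ("top","scene"):
    im,d=viewer.get_image(n); cv2.imwrite(f"pics/{n}0.png",im[:,:,::-1]); np.save(f"{n}0.npy",d); print(n,viewer.camera_model(n))
E
```

```text
{'clock': 0.0, 'qpos': array([-1.26478543,  0.62933963,  0.03846203,  1.51836572, -0.02700369,
        0.99629864, -0.02001846]), 'qd': array([-0.00060054,  0.00081392,  0.00130149, -0.00136228,  0.00163768,
       -0.00034372, -0.00129114]), 'tau': array([ 4.38646466e-04, -5.63431621e+01,  1.22656748e+00, -1.93458509e+01,
        1.09482018e-02,  1.01734136e-02, -4.72667708e-06]), 'eef_pos': array([235.88070668, 604.95031486, 195.59445904]), 'tool_rot': array([-3.13970018e+00,  3.33844373e-05,  2.76974513e+00]), 'force': array([-0.55869118, -0.58792143, -0.15348082]), 'torque': array([ 0.05514361, -0.01749934, -0.04263892]), 'gripper_force': 0.0, 'width': 85.08472229511007}
top {'mtx': array([[565.51010962,   0.        , 313.62405224],
       [  0.        , 565.51010962, 243.89291562],
       [  0.        ,   0.        ,   1.        ]]), 'dist_coeffs': array([-0.06827214,  0.        ,  0.        ,  0.        ,  0.        ]), 'R': array([[ 0.01922991, -0.99978073,  0.00828855],
       [-0.99749815, -0.01974874, -0.06787799],
       [ 0.06802679, -0.00696252, -0.9976592 ]]), 't': array([ -62.90138083,  578.95025258, 1348.84853279])}
scene {'mtx': array([[492.35916501,   0.        , 308.84437396],
       [  0.        , 492.35916501, 240.8838587 ],
       [  0.        ,   0.        ,   1.        ]]), 'dist_coeffs': array([-0.0938067,  0.       ,  0.       ,  0.       ,  0.       ]), 'R': array([[ 0.6061088 ,  0.79527339,  0.01312857],
       [ 0.6818687 , -0.5110391 , -0.52334894],
       [-0.40949628,  0.32615836, -0.85201733]]), 't': array([-313.51993793, -396.89118695, 1289.18175419])}
```

View pics/top0.png

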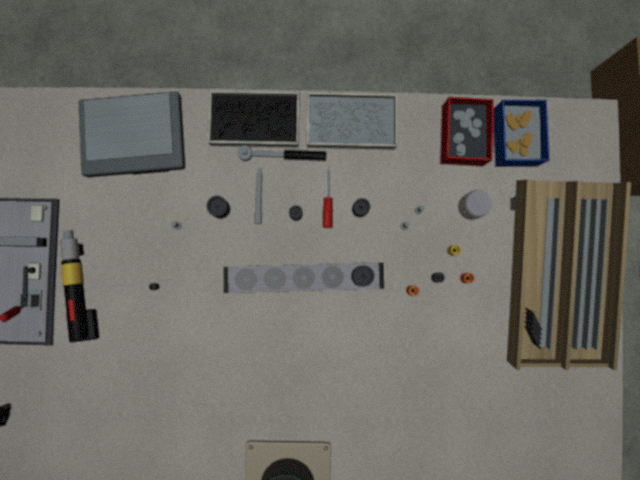

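View pics/scene0.png

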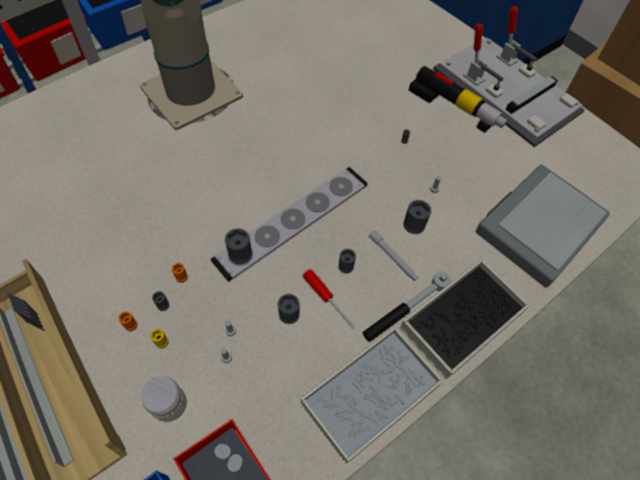

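The top view shows the strip at (224–383, 278) with the big socket at its right end (363,275). The dark sockets are at (218,207), (361,207), (296,212), (437,277) and (154,286). The orange and yellow look-alikes stand around the one at (437,277). The scene view agrees.

```bash
cat > h.py <<'E'
import cv2,numpy as np
from cell import monitor, viewer
def cast(n,uv,z):
    c=viewer.camera_model(n); p=cv2.undistortPoints(np.float64(uv).reshape(-1,1,2),c["mtx"],c["dist_coeffs"])[:,0]
    d=np.c_[p,np.ones(len(p))]@c["R"]; o=-c["R"].T@c["t"]; return o+d*((z-o[2])/d[:,2])[:,None]
def cloud(n,depth):
    c=viewer.camera_model(n); v,u=np.mgrid[:480,:640]; uv=np.c_[u.ravel(),v.ravel()].astype(float)
    p=cv2.undistortPoints(uv.reshape(-1,1,2),c["mtx"],c["dist_coeffs"])[:,0]
    z=depth.ravel()[:,None]; return ((np.c_[p,np.ones(len(p))]*z-c["t"])@c["R"]).reshape(480,640,3)
E
python3 - <<'E'
from h import *
for n,seeds in (("top",[(218,207),(361,207),(296,212),(437,277),(154,286),(363,275)]),("scene",[(418,215),(289,308),(347,260),(160,300),(406,136),(238,245)])):
    im=cv2.imread(f"pics/{n}0.png"); P=cloud(n,np.load(n+"0.npy")); g=im.max(2)
    m=(g<85).astype(np.uint8); k,L,S,C=cv2.connectedComponentsWithStats(m)
    for (u,v),D,H in zip(seeds,(50,42,34,26,18,50),(62,54,48,42,36,76)):
        w=np.s_[v-20:v+21,u-20:u+21]; Q=P[w].reshape(-1,3); zz=Q[:,2]
        T=Q[(zz>H-8)&(zz<H+8)]
        r=cv2.minEnclosingCircle(T[:,:2].astype(np.float32)) if len(T) else None
        l=np.bincount(L[w].ravel())[1:].argmax()+1
        ys,xs=np.where(L==l); uv=np.c_[xs,ys]; 
        q=cast(n,uv,H/2 if H<70 else 45)
        print(n,(u,v),"top",r and np.round([*r[0],r[1]*2]),np.round(np.median(T,0)) if len(T) else 0,"zmax",np.round(zz.max()),"blob mid",np.round(q.mean(0)),S[l][2:5])
im=cv2.imread("pics/top0.png"); P=cloud("top",np.load("top0.npy"))
print("bench z",np.median(P[320:400,200:400,2]))
w=(slice(258,300),slice(215,395)); z=P[w][...,2]; s=P[w][(z>6)&(z<20)]
print("strip",np.round(cv2.minAreaRect(s[:,:2].astype(np.float32)),2) if 0 else cv2.minAreaRect(s[:,:2].astype(np.float32)))
big=cv2.resize(cv2.cvtColor(im,cv2.COLOR_BGR2GRAY)[258:300,215:395],None,fx=6,fy=6,interpolation=cv2.INTER_CUBIC)
c=cv2.HoughCircles(big,cv2.HOUGH_GRADIENT,1,120,param1=60,param2=15,minRadius=60,maxRadius=90)
uv=c[0][:,:2]/6+[215,258]-5/12; q=cast("top",uv,14); o=np.argsort(q[:,1]); print(np.round(np.c_[q,c[0][:,2]/6][o],1))
for c in ("orange","yellow"): pass
hsv=cv2.cvtColor(im,cv2.COLOR_BGR2HSV); m=cv2.inRange(hsv,(5,140,80),(35,255,255)); k,L,S,C=cv2.connectedComponentsWithStats(m)
for i in range(1,k):
    if S[i][4]>30: print("col",C[i],np.round(cast("top",C[i],21)),S[i][4])
cv2.imwrite("pics/crop.png",cv2.resize(im[195:300,140:480],None,fx=2.3,fy=2.3,interpolation=cv2.INTER_CUBIC))
E
```

```text
top (218, 207) top [665. 180.  50.] [664. 180.  62.] zmax 1386.0 blob mid [664. 181.  31.] [ 23  23 402]
top (361, 207) top [ 671. -163.   42.] [ 672. -162.   53.] zmax 1386.0 blob mid [ 670. -163.   27.] [ 18  18 259]
top (296, 212) top [655.  -6.  34.] [656.  -6.  47.] zmax 1386.0 blob mid [654.  -6.  24.] [ 14  15 165]
top (437, 277) top [ 488. -333.   81.] [ 503. -348.   40.] zmax 1386.0 blob mid [ 505. -352.   21.] [ 13  10 109]
top (154, 286) top [469. 333.  20.] [470. 332.  35.] zmax 1386.0 blob mid [470. 333.  18.] [11  7 64]
top (363, 275) top [ 506. -167.   50.] [ 507. -167.   75.] zmax 1386.0 blob mid [ 505. -168.   45.] [ 23  20 383]
scene (418, 215) top [664. 178.  51.] [664. 180.  59.] zmax 895.0 blob mid [663. 179.  31.] [ 27  34 677]
scene (289, 308) top [ 668. -165.   43.] [ 668. -165.   52.] zmax 895.0 blob mid [ 668. -165.   27.] [ 21  30 527]
scene (347, 260) top [652.  -9.  36.] [653.  -8.  45.] zmax 895.0 blob mid [653.  -8.  24.] [ 17  24 327]
scene (160, 300) top [ 504. -354.   27.] [ 505. -354.   40.] zmax 895.0 blob mid [ 504. -354.   21.] [ 17  19 225]
scene (406, 136) top [471. 331.  19.] [469. 330.  33.] zmax 895.0 blob mid [470. 331.  18.] [ 9 14 84]
scene (238, 245) top [ 505. -168.   51.] [ 506. -170.   74.] zmax 895.0 blob mid [ 505. -170.   45.] [ 27  36 772]
bench z 0.1162032576724086
strip ((496.1476745605469, -27.610107421875), (99.895751953125, 429.3272399902344), 1.081174612045288)
[[ 507.6 -170.8   14.    11.3]]
col [518.41081081 120.14054054] [[ 899. -556.   21.]] 185
col [520.56989247 144.3172043 ] [[ 838. -561.   21.]] 186
col [454.32835821 249.85074627] [[ 572. -394.   21.]] 67
col [ 70.72       273.32266667] [[497. 538.  21.]] 375
col [467.97435897 277.53846154] [[ 506. -428.   21.]] 78
col [412.52631579 290.02631579] [[ 473. -293.   21.]] 76
```

View pics/crop.png

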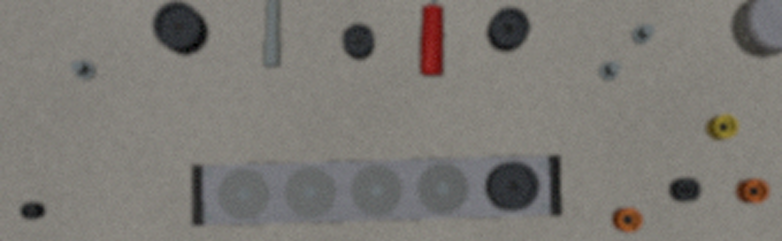

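The crop shows the four free pads at picture (246,279), (275,278), (304,278) and (333,277), with the black end caps outside them. Both views agree on the sockets within 2–3 mm. Next I'll refine the pads.

```bash
python3 - <<'E'
from h import *
im=cv2.imread("pics/top0.png"); 
seeds={"top":[(246.1,279.3),(274.8,278),(303.9,277.6),(332.6,276.7)],"scene":[(341,186),(317,202),(292,218),(267,236)]}
for n in seeds:
    im=cv2.imread(f"pics/{n}0.png").astype(float); bl=cv2.GaussianBlur(im[...,0]-im[...,1],(3,3),0); gr=im.mean(2)
    a=[]
    for s in seeds[n]:
        u,v=map(int,np.round(s)); w=np.s_[v-16:v+17,u-16:u+17]
        vv,uu=np.mgrid[v-16:v+17,u-16:u+17]; G=gr[w]; ref=np.median(gr[v-4:v+5,u-4:u+5]); rb=np.median(bl[v-4:v+5,u-4:u+5])
        q=cast(n,np.c_[uu.ravel(),vv.ravel()],14); s0=cast(n,s,14)[0]
        near=np.hypot(*(q-s0)[:,:2].T)<31
        strip=np.percentile(G.ravel()[near],95)
        m=near&(G.ravel()<(ref+strip)/2)
        c=q[m].mean(0); a.append(c[:2]); print(n,np.round(s0,1),np.round(c,1),m.sum(),round(ref),round(strip))
    a=np.array(a); print(np.round(np.diff(a,axis=0),1))
    v=a[0]-a[-1]; v/=np.linalg.norm(v); C=a.mean(0); print("fit",np.round([C+v*k for k in(105,35,-35,-105,-175)],1))
    # dark end caps
    m=(gr<60).astype(np.uint8); k,L,S,Ce=cv2.connectedComponentsWithStats(m); 
    for i in range(1,k):
        q=cast(n,Ce[i],12)[0]
        if S[i][4]>15 and abs(q[0]-500)<60 and abs(q[1]+28)<230: print("cap",np.round(q),S[i][4])
E
```

```text
top [491.3 110.2  14. ] [491.8 111.4  14. ] 388 106 120
top [495.9  40.8  14. ] [495.1  41.5  14. ] 397 105 119
top [498.2 -29.7  14. ] [498.3 -28.2  14. ] 390 103 118
top [501.7 -99.1  14. ] [502.3 -97.9  14. ] 389 100 120
[[  3.4 -69.9]
 [  3.1 -69.7]
 [  4.  -69.6]]
fit [[ 491.6  111.6]
 [ 495.1   41.6]
 [ 498.6  -28.3]
 [ 502.1  -98.2]
 [ 505.7 -168.1]]
cap [ 507. -217.   12.] 86
cap [ 506. -171.   12.] 332
cap [488. 161.  12.] 76
scene [493.  109.6  14. ] [492.5 108.7  14. ] 341 92 132
scene [495.9  38.7  14. ] [495.7  39.1  14. ] 362 92 132
scene [497.2 -30.7  14. ] [498.9 -30.7  14. ] 391 93 132
scene [ 502.6 -100.2   14. ] [ 502.3 -100.5   14. ] 422 94 134
[[  3.1 -69.7]
 [  3.2 -69.8]
 [  3.4 -69.8]]
fit [[ 492.5  109.1]
 [ 495.7   39.1]
 [ 499.   -30.8]
 [ 502.3 -100.7]
 [ 505.5 -170.6]]
cap [492. 158.  12.] 76
cap [ 491. -164.   12.] 524
cap [ 477. -158.   12.] 41
cap [ 510. -219.   12.] 148
```

Emit:
arm_command(series=[60,-2,-1,0.5,5,60,-5,-2.7,1,12,60,-8.5,-4.5,2,19,60,-12,-6.5,3,26,60,-15,-8,3.5,32])

```text
clock: 0.52
eef_pos: [347.8, 473.0, 160.2]
tool_rot: [-3.139, 0.002, 2.204]
force: [0.5, -1.1, 0.2]
width: 51.6
gripper_force: 0.0
```

Emit:
arm_command(series=[50,-3,0.2,1,7,50,-7,0.5,2,14,50,-11,0.8,3,21,50,-15,1,4,28,50,-18,1.2,4,35])

```text
clock: 0.93
eef_pos: [464.9, 334.9, 119.6]
tool_rot: [-3.14, 0.004, 1.592]
force: [0.6, 0.2, -0.2]
width: 42.8
gripper_force: 0.0
```

Emit:
arm_command(series=[45,0,0,0,1.7,45,0,0,0,1.7,45,0,0,0,1.7,45,0,0,0,1.7,45,0,0,0,1.7])

```text
clock: 1.35
eef_pos: [462.7, 341.1, 121.5]
tool_rot: [-3.141, -0.001, 1.574]
force: [0.1, 1.1, -0.5]
width: 38.4
gripper_force: 0.0
```

Emit:
arm_command(series=[45,-0.4,0.3,2,0,45,-0.9,0.7,5,0,45,-0.9,0.7,7,0,45,-0.9,0.7,7.5,0,45,-0.9,0.7,7.5,0])

```text
clock: 1.77
eef_pos: [469.3, 330.7, 45.2]
tool_rot: [-3.139, 0.001, 1.572]
force: [0.9, -0.1, 0.2]
width: 38.3
gripper_force: 0.0
```

```bash
cat > look.py <<'E'
import sys; from h import *
t=sys.argv[1]; ims=[]
for n in ("top","scene"):
    im,d=viewer.get_image(n); cv2.imwrite(f"pics/{n}{t}.png",im[:,:,::-1]); np.save(f"{n}{t}.npy",d)
E
python3 look.py 1; python3 -c "
import cv2;im=cv2.imread('pics/scene1.png');cv2.imwrite('pics/c1.png',cv2.resize(im[60:220,320:520],None,fx=3.5,fy=3.5))
from h import *;print(monitor.read_state())"
```

```text
{'clock': 1.8667, 'qpos': array([-0.83488316,  0.74399014,  0.27454393,  1.85800666, -0.34002832,
        0.58412055, -0.3425465 ]), 'qd': array([-6.88613726e-05, -1.81077277e-02,  8.61412569e-03, -8.48775731e-03,
        1.46741328e-03, -3.79587014e-03,  2.30419675e-04]), 'tau': array([ 3.81193834e-02, -5.23898542e+01,  4.65003312e+00, -1.15640223e+01,
        3.42704894e-03,  3.91537591e-02,  3.62459599e-03]), 'eef_pos': array([471.16943719, 331.4727125 ,  47.30434435]), 'tool_rot': array([ 3.14078278e+00, -9.91557097e-04,  1.57205525e+00]), 'force': array([-0.06748751,  1.02456153,  0.72600049]), 'torque': array([-0.00391497, -0.00567014,  0.02010737]), 'gripper_force': 0.0, 'width': 38.340623228373374}
```

View pics/c1.png

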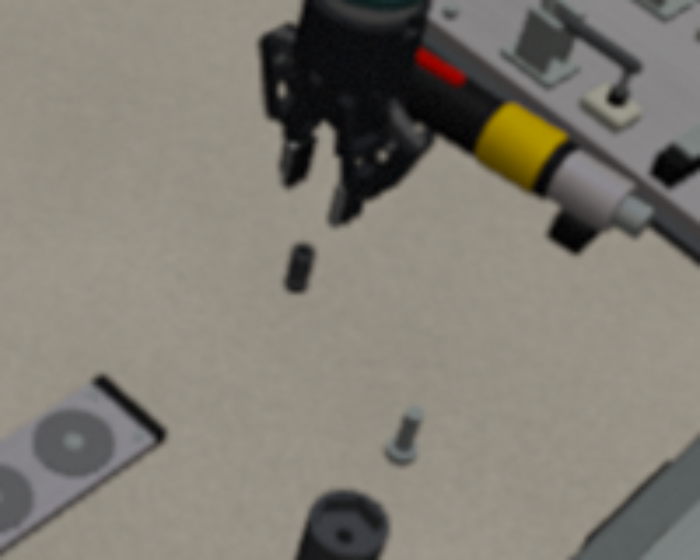

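```bash
python3 -c "
from h import *
c=viewer.camera_model('scene')
for p in ([471,331.5,47.3],[471-19,331.5,55],[471+19,331.5,55],[470,331.5,36],[470,331.5,0]):
    q=cv2.projectPoints(np.float64([p]),cv2.Rodrigues(c['R'])[0],c['t'],c['mtx'],c['dist_coeffs'])[0].ravel();print(p,q,(q-[320,60])*3.5)
im=cv2.imread('pics/top1.png');cv2.imwrite('pics/t1.png',cv2.resize(im[220:340,80:240],None,fx=4,fy=4))"
```

```text
[471, 331.5, 47.3] [407.85845315 127.7504846 ] [307.50458602 237.12669609]
[452, 331.5, 55] [402.94918375 120.78940535] [290.32214312 212.76291874]
[490, 331.5, 55] [413.99340934 130.15951075] [328.97693268 245.55828762]
[470, 331.5, 36] [406.73463534 130.85133689] [303.57122368 247.97967913]
[470, 331.5, 0] [404.153346   141.17901154] [294.53671099 284.12654039]
```

View pics/t1.png

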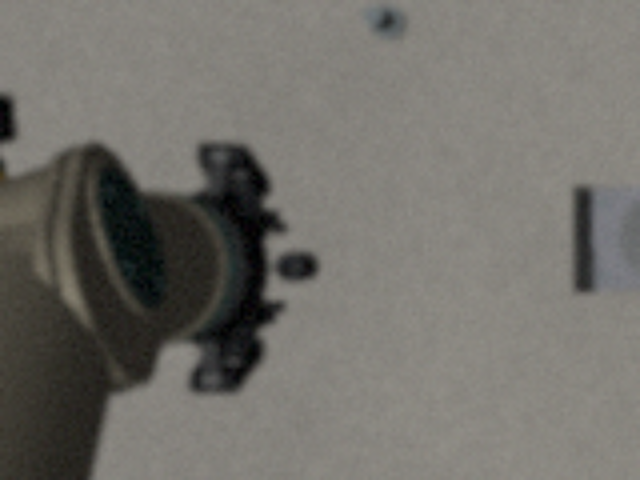

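The crops show the fingers straddling the socket, which sits at (298,266) in the top crop. In the scene crop the tips, at (290,185) and (343,222), look higher than expected, so I'll check them with depth.

```bash
python3 -c "
from h import *
P=cloud('scene',np.load('scene1.npy')).reshape(-1,3)
m=(abs(P[:,0]-470)<60)&(abs(P[:,1]-331)<40)&(P[:,2]>40)&(P[:,2]<130)
Q=P[m]
for z in range(40,130,8):
    q=Q[(Q[:,2]>=z)&(Q[:,2]<z+8)]
    if len(q): 
        for s in (q[q[:,0]<470],q[q[:,0]>=470]):
            if len(s): print(z,len(s),np.round(s.min(0)),np.round(s.max(0)))
"
```

```text
80 18 [443. 318.  82.] [452. 341.  88.]
80 7 [492. 318.  81.] [497. 325.  88.]
88 22 [438. 316.  89.] [453. 341.  96.]
88 22 [492. 317.  88.] [504. 334.  95.]
96 26 [438. 318.  96.] [453. 342. 103.]
96 26 [490. 318.  96.] [504. 335. 104.]
104 24 [438. 315. 104.] [453. 341. 112.]
104 25 [490. 317. 104.] [506. 337. 111.]
112 33 [440. 318. 112.] [453. 342. 120.]
112 15 [490. 318. 113.] [504. 327. 120.]
120 30 [417. 317. 120.] [452. 341. 128.]
120 18 [491. 315. 121.] [517. 340. 128.]
128 14 [422. 316. 128.] [450. 341. 130.]
128 9 [495. 315. 128.] [520. 338. 130.]
```

Emit:
arm_command(series=[45,0,0,0.8,0,45,0,0,1.8,0,45,0,0,2.6,0,45,0,0,3,0,45,0,0,3,0])

```text
clock: 2.28
eef_pos: [470.1, 329.9, 15.3]
tool_rot: [-3.14, 0.001, 1.571]
force: [-0.3, -0.1, 0.1]
width: 38.1
gripper_force: 0.0
```

```bash
cat > tips.py <<'E'
import sys; from h import *
t,x,y=sys.argv[1],float(sys.argv[2]),float(sys.argv[3])
im,d=viewer.get_image("scene"); cv2.imwrite(f"pics/scene{t}.png",im[:,:,::-1])
Q=cloud("scene",d).reshape(-1,3); s=monitor.read_state(); print(s["clock"],s["eef_pos"],s["force"])
Q=Q[(abs(Q[:,0]-x)<50)&(abs(Q[:,1]-y)<30)&(Q[:,2]>4)&(Q[:,2]<100)]
for z in range(4,100,8):
    q=Q[(Q[:,2]>=z)&(Q[:,2]<z+8)]
    if len(q): print(z,len(q),np.round(np.sort(q[:,0])[::max(1,len(q)//8)]))
E
python3 tips.py 2 470 331
```

```text
2.3333 [470.53989465 330.08058518  15.82687275] [0.61443619 0.11420276 0.488396  ]
4 23 [464. 466. 469. 470. 471. 472. 474. 475. 477. 477. 478. 478.]
12 14 [462. 465. 470. 470. 472. 473. 474. 475. 477. 477. 477. 478. 478. 479.]
20 22 [463. 466. 466. 468. 470. 472. 473. 474. 475. 477. 478.]
28 29 [462. 463. 465. 467. 468. 471. 473. 474. 475. 477.]
36 5 [465. 468. 471. 474. 476.]
44 4 [448. 449. 449. 451.]
52 23 [446. 448. 449. 450. 450. 453. 490. 493. 494. 496. 497. 500.]
60 44 [441. 448. 450. 450. 452. 491. 495. 499. 502.]
68 40 [437. 450. 451. 452. 490. 496. 500. 502.]
76 42 [439. 448. 450. 451. 453. 492. 497. 500. 503.]
84 39 [427. 446. 448. 449. 449. 450. 451. 452. 497. 504.]
92 63 [424. 436. 445. 448. 449. 493. 496. 501. 506.]
```

Emit:
arm_command(series=[45,0,0.0,0.7,0,45,0,0,1.5,0,45,0,0,2.2,0,45,0,0,2.5,0,45,0,0,2.5,0])

```text
clock: 2.75
eef_pos: [470.3, 329.9, -9.6]
tool_rot: [-3.14, 0.001, 1.571]
force: [0.5, 0.6, 0.6]
width: 38.0
gripper_force: 0.0
```

```bash
python3 tips.py 3 470 331;  python3 -c "
import cv2;im=cv2.imread('pics/scene3.png');cv2.imwrite('pics/c3.png',cv2.resize(im[60:180,330:490],None,fx=4.5,fy=4.5))"
```

```text
2.8 [470.61326762 330.14171826  -9.12047929] [-0.89129948 -0.70431726  0.03042975]
4 21 [465. 468. 469. 472. 473. 474. 476. 476. 477. 478. 480.]
12 18 [462. 467. 469. 471. 473. 476. 477. 478. 478.]
20 24 [448. 451. 466. 467. 473. 476. 478. 480.]
28 63 [439. 450. 451. 463. 466. 470. 474. 476. 492.]
36 44 [436. 448. 450. 451. 464. 494. 498. 499. 501.]
44 43 [436. 446. 449. 450. 452. 493. 497. 501. 501.]
52 36 [440. 448. 450. 451. 452. 491. 493. 497. 502.]
60 34 [433. 446. 449. 449. 450. 451. 491. 496. 502.]
68 60 [425. 442. 448. 450. 451. 495. 499. 502. 514.]
76 93 [421. 426. 429. 440. 489. 498. 501. 506. 517.]
84 58 [421. 426. 443. 455. 496. 498. 498. 500. 518.]
92 90 [422. 424. 447. 456. 491. 494. 497. 498. 517.]
```

View pics/c3.png

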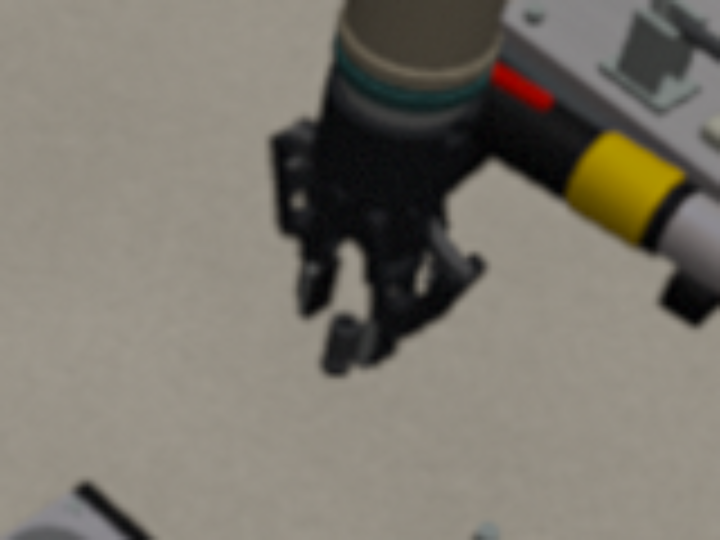

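The crop shows the fingertips (about z 22) on both sides of the socket (345,340), which is still upright. The tips sit about 30 mm above the reported TCP, and I'll use that offset from here on. I'll go down another 10 mm and close.

Emit:
arm_command(series=[45,0.1,0,0.5,0,45,0.1,0,1,0,45,0.1,0,1,0,20,0.1,0,1,0,0,0.1,0,1,0])

```text
clock: 3.22
eef_pos: [470.8, 331.4, -18.4]
tool_rot: [-3.141, 0.0, 1.571]
force: [-2.7, -2.0, 9.6]
width: 15.8
gripper_force: 60.1
```

Emit:
arm_command(series=[0,0,0,0,0,0,0,0,0,0,0,0,0,0,0,0,0,0,0,0,0,0,0,0,0])

```text
clock: 3.63
eef_pos: [471.0, 331.5, -18.3]
tool_rot: [3.142, -0.0, 1.571]
force: [-1.0, -0.8, 1.3]
width: 15.4
gripper_force: 58.6
```

Emit:
arm_command(series=[0,0,0,-0.4,0,0,0,0,-1.2,0,0,0,0,-3,0,0,0,0,-5.5,0,0,0,0,-8,0])

```text
clock: 4.05
eef_pos: [470.6, 331.0, 62.5]
tool_rot: [-3.141, 0.001, 1.57]
force: [0.0, -0.6, -0.4]
width: 15.8
gripper_force: 58.6
```

```bash
sed -i 's/(Q\[:,2\]<100)/(Q[:,2]<140)/; s/range(4,100,8)/range(4,140,8)/' tips.py; python3 tips.py 4 470 331;  python3 -c "
import cv2;im=cv2.imread('pics/scene4.png');cv2.imwrite('pics/c4.png',cv2.resize(im[40:160,330:490],None,fx=4.5,fy=4.5))"
```

```text
4.1 [473.79155384 332.88152444  67.44058408] [0.44705512 0.51096546 3.00278387]
76 8 [469. 469. 474. 475. 477. 478. 478. 480.]
84 19 [463. 467. 469. 472. 472. 474. 476. 477. 478. 480.]
92 14 [459. 462. 463. 467. 468. 470. 473. 473. 474. 474. 476. 484. 485. 486.]
100 47 [450. 460. 462. 464. 469. 473. 482. 485. 488. 492.]
108 58 [451. 461. 464. 467. 472. 484. 486. 491. 493.]
116 61 [449. 458. 462. 463. 465. 481. 485. 490. 492.]
124 44 [448. 456. 461. 462. 463. 464. 484. 486. 491.]
132 43 [441. 455. 459. 460. 461. 462. 479. 486. 493.]
```

View pics/c4.png

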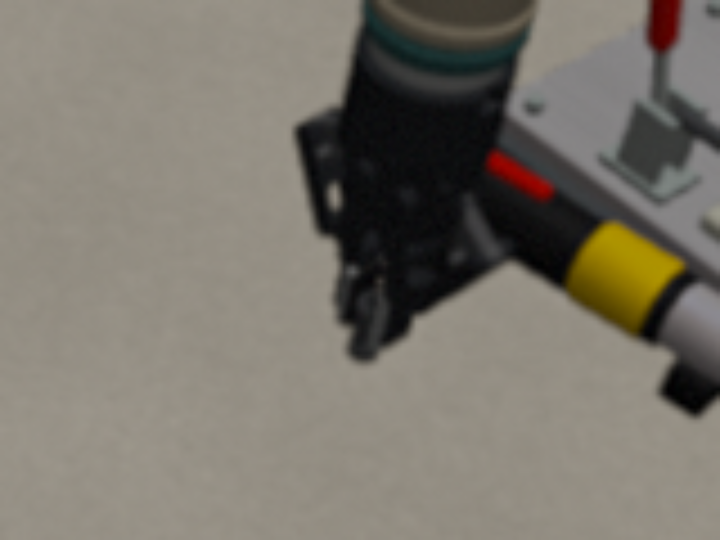

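The crop shows socket_a held upright between the fingers at (365,330), with its underside at z about 80.

Emit:
arm_command(series=[0,-1.5,0.2,0,0,0,-5,0.5,0,0,0,-9,1,0,0,0,-13,1.5,0,0,0,-16,1.8,0,0])

```text
clock: 4.52
eef_pos: [488.6, 166.4, 61.4]
tool_rot: [-3.141, 0.002, 1.568]
force: [1.0, -0.7, -0.3]
width: 16.0
gripper_force: 58.6
```

Emit:
arm_command(series=[0,-3,0.1,0,0,0,-5,0.3,1,0,0,-6,0.3,2,0,0,-6.1,0.3,3,0,0,-6.1,0.3,3.5,0])

```text
clock: 4.93
eef_pos: [490.9, 109.1, 25.3]
tool_rot: [-3.139, 0.001, 1.569]
force: [-1.0, 0.6, -0.7]
width: 15.8
gripper_force: 58.6
```

Emit:
arm_command(series=[0,0,0.1,0.7,0,0,0,0.1,1.4,0,0,0,0.1,2,0,0,0,0.1,2.4,0,0,0,0.1,2.6,0])

```text
clock: 5.35
eef_pos: [492.5, 111.0, -0.2]
tool_rot: [-3.141, 0.0, 1.572]
force: [1.0, -0.3, 0.0]
width: 15.9
gripper_force: 58.6
```

Emit:
arm_command(series=[0,0,0,0,0,0,0,0,0.1,0,0,0,0,0.2,0,0,0,0,0.2,0,0,0,0,0.2,0])

```text
clock: 5.77
eef_pos: [493.1, 110.5, -1.3]
tool_rot: [3.141, -0.0, 1.571]
force: [-0.3, -0.2, -0.2]
width: 15.7
gripper_force: 58.6
```

Emit:
arm_command(series=[0,0,-0.05,0.1,0,0,0,-0.1,0.2,0,0,0,-0.1,0.3,0,0,0,-0.1,0.35,0,0,0,-0.1,0.35,0])

```text
clock: 6.18
eef_pos: [491.9, 110.5, -4.4]
tool_rot: [-3.142, -0.0, 1.571]
force: [-1.1, -0.6, 7.0]
width: 16.1
gripper_force: 59.4
```

Emit:
arm_command(series=[10,0,0,0,0,25,0,0,0,0,45,0,0,0,0,45,0,0,-0.5,0,45,0,0,-1.5,0])

```text
clock: 6.6
eef_pos: [491.1, 110.2, 9.6]
tool_rot: [-3.139, 0.0, 1.571]
force: [-0.3, -0.2, -0.6]
width: 38.7
gripper_force: 0.0
```

Emit:
arm_command(series=[50,0,0,-2,0,60,0,0,-5,0,70,0,0.5,-7,0,70,-1.5,3,-7,0,70,-4,6,-7,0])

```text
clock: 7.02
eef_pos: [552.0, 74.4, 82.4]
tool_rot: [3.14, -0.003, 1.577]
force: [1.2, -0.7, -0.4]
width: 59.5
gripper_force: 0.0
```

Emit:
arm_command(series=[70,-2,2.5,0,0,70,-4.5,6,0,0,70,-6.5,8.5,0,0,70,-7.7,10.2,0,0,70,-7.7,10.2,1,0])

```text
clock: 7.43
eef_pos: [659.7, -12.4, 72.8]
tool_rot: [3.132, 0.004, 1.566]
force: [1.0, -0.8, 0.2]
width: 59.6
gripper_force: 0.0
```

```bash
python3 tips.py 5 654 -7;  python3 -c "
import cv2;im=cv2.imread('pics/scene5.png');cv2.imwrite('pics/c5.png',cv2.resize(im[100:320,240:440],None,fx=2.7,fy=2.7))"
```

```text
7.4833 [655.04703782  -9.45658618  69.27434181] [-0.93617731  0.23694851 -1.64322396]
4 33 [646. 653. 656. 661. 666. 667. 668. 669. 697.]
12 27 [645. 653. 657. 659. 662. 665. 666. 667. 668.]
20 33 [642. 649. 655. 659. 663. 666. 667. 669. 669.]
28 108 [638. 642. 646. 648. 651. 653. 656. 663. 668.]
36 55 [638. 641. 643. 646. 651. 656. 662. 664. 668. 670.]
44 101 [635. 639. 642. 646. 653. 658. 662. 665. 668.]
108 15 [626. 627. 627. 628. 628. 628. 628. 628. 628. 628. 628. 629. 691. 694.
 695.]
116 42 [614. 627. 628. 628. 629. 688. 694. 695. 700.]
124 51 [616. 627. 628. 628. 629. 690. 694. 698. 702.]
132 47 [617. 624. 627. 628. 628. 629. 690. 694. 699. 702.]
```

View pics/c5.png

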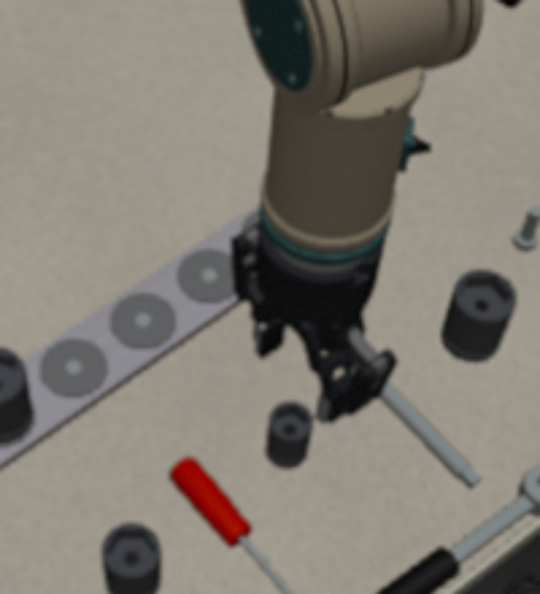

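The crop shows the open gripper above socket_c (290,430), with the fingers either side of it along x.

Emit:
arm_command(series=[70,0,0,1.5,0,70,0,0,3,0,70,0,0,4,0,70,0,0,4,0,70,0,0,4,0])

```text
clock: 7.9
eef_pos: [653.0, -5.8, 29.8]
tool_rot: [-3.14, -0.0, 1.572]
force: [0.1, 0.3, 0.9]
width: 59.9
gripper_force: 0.0
```

Emit:
arm_command(series=[70,-0.1,0.1,1.5,0,70,-0.2,0.1,3,0,70,-0.2,0.1,4.2,0,70,-0.2,0.1,5,0,70,-0.2,0.1,5,0])

```text
clock: 8.32
eef_pos: [653.5, -8.4, -22.0]
tool_rot: [-3.138, -0.0, 1.571]
force: [0.6, -0.2, -0.5]
width: 59.6
gripper_force: 0.0
```

Emit:
arm_command(series=[60,0,0,0,0,45,0,0,0,0,30,0,0,0,0,20,0,0,0,0,20,0,0,0,0])

```text
clock: 8.73
eef_pos: [655.5, -8.6, -19.1]
tool_rot: [3.14, -0.0, 1.571]
force: [-1.8, 1.0, 4.8]
width: 32.5
gripper_force: 59.7
```

Emit:
arm_command(series=[10,0,0,0,0,0,0,0,0,0,0,0,0,0,0,0,0,0,0,0,0,0,0,0,0])

```text
clock: 9.15
eef_pos: [655.5, -8.6, -19.0]
tool_rot: [3.14, -0.0, 1.571]
force: [0.1, -0.2, 5.6]
width: 32.6
gripper_force: 59.8
```

Emit:
arm_command(series=[0,0,0,-0.5,0,0,0,0,-1.5,0,0,0,0,-3.5,0,0,0,0,-5.5,0,0,0,-0.5,-6.5,0])

```text
clock: 9.57
eef_pos: [652.3, -8.7, 47.6]
tool_rot: [3.137, 0.0, 1.571]
force: [0.7, 0.4, -3.1]
width: 32.6
gripper_force: 59.8
```

Emit:
arm_command(series=[0,-0.2,-1.5,0,0,0,-0.6,-4.5,0,0,0,-1.2,-8,0,0,0,-1.7,-11.5,0,0,0,-2,-14,0,0])

```text
clock: 9.98
eef_pos: [505.3, -29.1, 45.1]
tool_rot: [-3.138, 0.0, 1.57]
force: [-1.3, -0.9, -3.7]
width: 32.8
gripper_force: 60.2
```

Emit:
arm_command(series=[0,-0.1,-1,0,0,0,-0.1,-1.1,0,0,0,-0.1,-1.1,0.5,0,0,-0.1,-1.1,1.2,0,0,-0.1,-1.1,1.5,0])

```text
clock: 10.4
eef_pos: [500.3, -29.2, 29.1]
tool_rot: [3.141, -0.0, 1.572]
force: [0.2, -1.2, -2.4]
width: 32.3
gripper_force: 60.2
```

Emit:
arm_command(series=[0,0,-0.1,0.8,0,0,0,-0.1,1.6,0,0,0,-0.1,2.3,0,0,0,-0.1,2.8,0,0,0,-0.1,3,0])

```text
clock: 10.82
eef_pos: [497.4, -29.5, -1.2]
tool_rot: [-3.14, -0.0, 1.571]
force: [0.4, 0.6, -3.2]
width: 32.6
gripper_force: 60.2
```

Emit:
arm_command(series=[0,0,0,0,0,0,0,0,0.1,0,0,0,0,0.2,0,0,0,0,0.3,0,0,0,0,0.3,0])

```text
clock: 11.23
eef_pos: [498.0, -29.6, -2.9]
tool_rot: [3.141, -0.0, 1.571]
force: [0.1, 0.3, -3.5]
width: 32.5
gripper_force: 60.2
```

Emit:
arm_command(series=[0,0,0,0.1,0,0,0,0,0.2,0,0,0,0,0.3,0,0,0,0,0.3,0,0,0,0,0.3,0])

```text
clock: 11.65
eef_pos: [498.1, -29.6, -5.1]
tool_rot: [3.141, -0.0, 1.571]
force: [-1.7, 0.8, 7.9]
width: 32.4
gripper_force: 61.3
```

Emit:
arm_command(series=[35,0,0,0,0,50,0,0,0,0,65,0,0,0,0,70,0,0,-0.5,0,70,0,0,-2,0])

```text
clock: 12.07
eef_pos: [496.7, -29.5, 13.0]
tool_rot: [-3.138, -0.0, 1.571]
force: [-0.3, 0.9, 0.2]
width: 59.9
gripper_force: 0.0
```

Emit:
arm_command(series=[80,0,0,-3,0,80,0,0.5,-6,0,80,-0.5,2.5,-8,0,80,-2.5,5,-8,0,80,-5,8,-8,0])

```text
clock: 12.48
eef_pos: [579.1, -77.5, 96.2]
tool_rot: [3.14, -0.002, 1.575]
force: [0.9, 1.0, -0.7]
width: 68.2
gripper_force: 0.0
```

Emit:
arm_command(series=[80,-2.5,3,0,0,80,-5,6,0,0,80,-7,8,0,0,80,-8.4,9.1,0,0,80,-8.4,9.1,0,0])

```text
clock: 12.9
eef_pos: [670.8, -169.0, 94.0]
tool_rot: [3.139, 0.004, 1.567]
force: [-0.7, -1.0, 0.8]
width: 68.2
gripper_force: 0.0
```

Emit:
arm_command(series=[80,0,0,1,0,80,0,0,2.5,0,80,0,0,3.5,0,80,0,0,3.5,0,80,0,0,3.5,0])

```text
clock: 13.32
eef_pos: [667.8, -162.2, 58.1]
tool_rot: [-3.139, -0.001, 1.572]
force: [0.9, 0.5, 0.9]
width: 68.5
gripper_force: 0.0
```

```bash
python3 tips.py 6 670 -164 | head -20; python3 look.py 6;  python3 -c "
import cv2;im=cv2.imread('pics/scene6.png');cv2.imwrite('pics/c6.png',cv2.resize(im[130:350,180:440],None,fx=2.7,fy=2.7))"
```

```text
13.3667 [ 668.64927281 -162.74942027   58.94638766] [-0.29866381  0.47907115  1.1177288 ]
4 36 [661. 670. 676. 679. 681. 685. 686. 687. 688.]
12 32 [662. 672. 679. 683. 686. 687. 688. 688.]
20 32 [663. 672. 679. 681. 683. 686. 687. 688.]
28 78 [650. 655. 660. 665. 669. 675. 682. 687. 688.]
36 157 [650. 656. 659. 662. 666. 669. 673. 678. 688.]
44 96 [648. 652. 654. 656. 661. 667. 678. 686.]
52 64 [649. 651. 653. 659. 672. 681. 685. 687.]
100 20 [627. 632. 632. 632. 633. 633. 706. 707. 708. 709.]
108 20 [628. 631. 632. 633. 633. 703. 707. 708. 710. 714.]
116 20 [629. 631. 634. 704. 707. 708. 708. 710. 712. 714.]
124 11 [628. 701. 704. 704. 707. 707. 707. 710. 711. 712. 714.]
132 5 [701. 707. 713. 713. 713.]
```

View pics/c6.png

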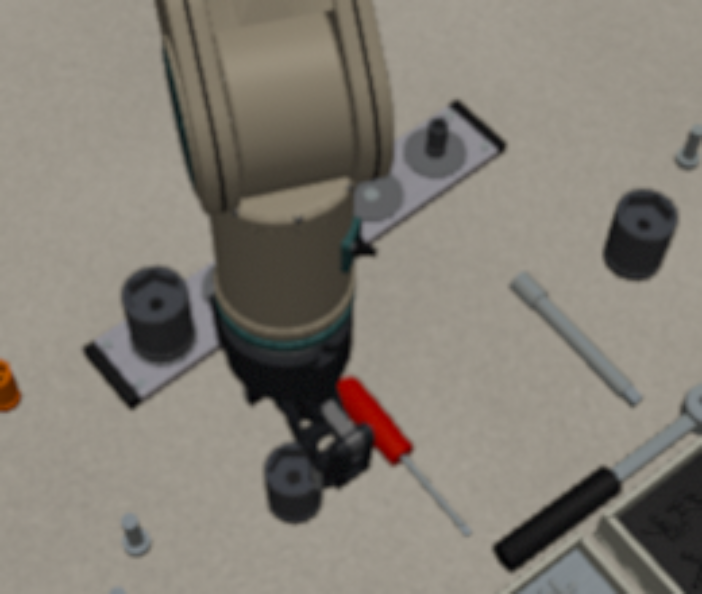

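The crop shows socket_a standing on the end pad (435,140), and the gripper above socket_d (293,480) with the fingers straddling it.

Emit:
arm_command(series=[80,-0.1,0.1,1.5,0,80,-0.1,0.1,3.5,0,80,-0.1,0.1,5.5,0,80,-0.1,0.1,7,0,80,-0.1,0.1,7.2,0])

```text
clock: 13.88
eef_pos: [667.4, -163.8, -16.6]
tool_rot: [-3.136, -0.001, 1.571]
force: [-0.3, 0.0, 0.4]
width: 68.2
gripper_force: 0.0
```

Emit:
arm_command(series=[70,0,0,0,0,60,0,0,0,0,50,0,0,0,0,40,0,0,0,0,30,0,0,0,0])

```text
clock: 14.3
eef_pos: [670.1, -165.0, -11.5]
tool_rot: [3.141, 0.0, 1.571]
force: [-3.2, -0.2, 7.1]
width: 40.6
gripper_force: 61.0
```

Emit:
arm_command(series=[20,0,0,0,0,10,0,0,0,0,10,0,0,0,0,10,0,0,0,0,10,0,0,0,0])

```text
clock: 14.72
eef_pos: [670.1, -165.1, -11.5]
tool_rot: [3.141, 0.0, 1.571]
force: [-2.4, -0.5, 7.0]
width: 40.9
gripper_force: 61.0
```

Emit:
arm_command(series=[0,0,0,-0.4,0,0,0,0,-1.2,0,0,0,0,-3,0,0,0,0,-5,0,0,0.5,0,-6,0])

```text
clock: 15.13
eef_pos: [671.3, -161.5, 49.5]
tool_rot: [3.138, 0.002, 1.569]
force: [0.7, -1.4, -2.2]
width: 40.1
gripper_force: 61.2
```

Emit:
arm_command(series=[0,1.5,-1,0,0,0,4,-3,0,0,0,6,-6.5,0,0,0,6.1,-10,0,0,0,6.1,-13,0,0])

```text
clock: 15.55
eef_pos: [537.6, -95.1, 47.0]
tool_rot: [-3.14, -0.002, 1.575]
force: [0.3, -0.5, -4.1]
width: 40.6
gripper_force: 61.7
```

Emit:
arm_command(series=[0,0,-2,0,0,0,0,-3.4,0,0,0,0,-3.8,0,0,0,0,-3.8,0.7,0,0,0,-3.8,1.5,0])

```text
clock: 15.97
eef_pos: [504.5, -98.6, 32.2]
tool_rot: [3.137, 0.001, 1.571]
force: [0.3, -0.3, -4.7]
width: 40.4
gripper_force: 61.7
```

Emit:
arm_command(series=[0,0,0,0.6,0,0,0,0,1.3,0,0,0,0,1.9,0,0,0,0,2.3,0,0,0,0,2.4,0])

```text
clock: 16.38
eef_pos: [501.5, -98.5, 6.8]
tool_rot: [-3.14, -0.0, 1.571]
force: [0.2, 0.3, -4.1]
width: 40.5
gripper_force: 61.7
```

Emit:
arm_command(series=[0,0,0,0,0,0,0,0,0,0,0,0,0,0,0,0,0,0,0.1,0,0,0,0,0.1,0])

```text
clock: 16.8
eef_pos: [502.1, -98.6, 7.2]
tool_rot: [3.141, 0.0, 1.571]
force: [-0.6, 0.9, -3.2]
width: 40.2
gripper_force: 61.7
```

Emit:
arm_command(series=[0,-0.05,0,0.1,0,0,-0.1,0,0.2,0,0,-0.1,0,0.3,0,0,-0.1,0,0.4,0,0,-0.1,0,0.5,0])

```text
clock: 17.22
eef_pos: [501.9, -99.6, 2.4]
tool_rot: [3.142, -0.0, 1.571]
force: [-3.5, 0.2, 15.3]
width: 40.7
gripper_force: 63.3
```

Emit:
arm_command(series=[0,0,0,0,0,0,0,0,0,0,0,0,0,0,0,0,0,0,0,0,0,0,0,0,0])

```text
clock: 17.63
eef_pos: [501.9, -99.6, 2.4]
tool_rot: [3.141, -0.0, 1.571]
force: [-2.1, 0.1, 5.8]
width: 40.1
gripper_force: 62.4
```

Emit:
arm_command(series=[45,0,0,0,0,60,0,0,0,0,70,0,0,0,0,75,0,0,-0.5,0,75,0,0,-2,0])

```text
clock: 18.05
eef_pos: [500.8, -99.3, 20.9]
tool_rot: [-3.138, -0.001, 1.571]
force: [0.1, -1.3, 0.3]
width: 63.9
gripper_force: 0.0
```

Emit:
arm_command(series=[75,0,0,-2.5,0,75,0,0,-5.5,0,70,0,0,-8,0,65,-0.5,0,-9,0,60,-3,0,-9,0])

```text
clock: 18.47
eef_pos: [504.5, -125.6, 114.9]
tool_rot: [3.136, -0.002, 1.578]
force: [-0.3, 0.2, -0.6]
width: 51.0
gripper_force: 0.0
```

Emit:
arm_command(series=[60,-3.5,0,0,0,60,-7,0,0,0,60,-11,0,0,0,60,-15,0,0,0,60,-18,0,0,0])

```text
clock: 18.88
eef_pos: [501.4, -313.9, 112.6]
tool_rot: [3.141, 0.002, 1.568]
force: [0.2, 0.5, -0.1]
width: 51.1
gripper_force: 0.0
```

Emit:
arm_command(series=[60,-2.5,0.2,0,0,60,-4,0.2,0,0,60,-4.3,0.2,1.5,0,60,-4.3,0.2,4,0,60,-4.3,0.2,5,0])

```text
clock: 19.3
eef_pos: [502.8, -351.1, 59.8]
tool_rot: [-3.139, -0.003, 1.571]
force: [0.1, 0.3, -0.9]
width: 51.3
gripper_force: 0.0
```

```bash
python3 tips.py 7 504 -353 | head -20;  python3 -c "
import cv2;im=cv2.imread('pics/scene7.png');cv2.imwrite('pics/c7.png',cv2.resize(im[130:370,80:380],None,fx=2.5,fy=2.5))"
```

```text
19.35 [ 501.9614847  -349.9813075    58.47374065] [ 0.10456275  1.14826116 -2.72294344]
4 27 [505. 511. 512. 514. 515. 516. 516. 516. 516.]
12 27 [508. 512. 512. 513. 515. 515. 516. 516. 518.]
20 54 [495. 497. 499. 501. 502. 506. 513. 515. 516.]
28 32 [497. 506. 510. 512. 514. 515. 516. 517.]
36 55 [496. 502. 506. 509. 511. 513. 514. 515. 516. 518.]
92 3 [475. 534. 535.]
100 9 [476. 536. 536. 540. 540. 540. 541. 542. 542.]
108 14 [476. 540. 540. 541. 541. 541. 541. 542. 542. 542. 542. 542. 543. 543.]
116 1 [477.]
```

View pics/c7.png

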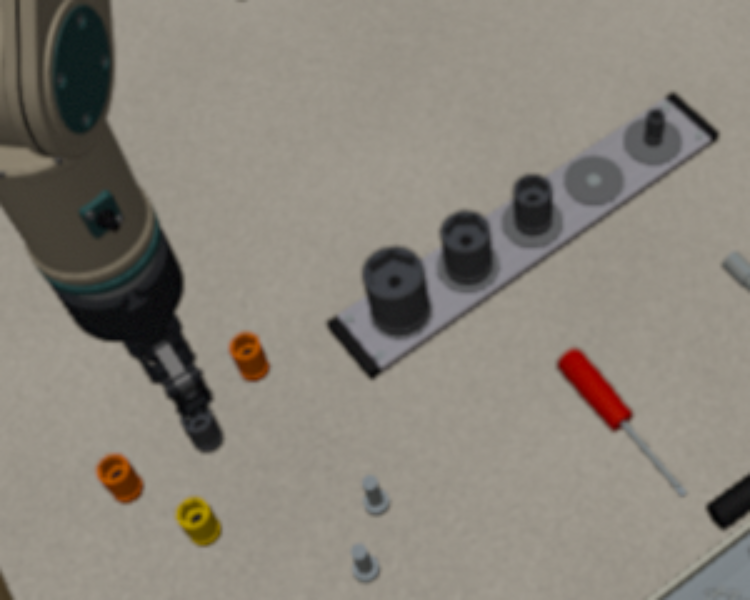

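The crop shows a, c and d standing in order on the strip, with only one pad free at (594,180). The gripper is above socket_b (205,425), clear of the orange and yellow ones.

Emit:
arm_command(series=[60,0,0,1,0,60,0,0,2.5,0,60,0,0,3.5,0,60,0,0,3.5,0,60,0,0,3.5,0])

```text
clock: 19.77
eef_pos: [504.0, -352.1, 26.9]
tool_rot: [-3.141, -0.0, 1.571]
force: [1.1, 0.7, 0.3]
width: 50.9
gripper_force: 0.0
```

Emit:
arm_command(series=[60,-0.1,0,1,0,60,-0.1,0,2.2,0,60,-0.1,0,3.4,0,60,-0.1,0,4.2,0,60,-0.1,0,4.3,0])

```text
clock: 20.18
eef_pos: [502.5, -352.5, -18.4]
tool_rot: [-3.138, -0.002, 1.571]
force: [-0.2, 0.2, -0.8]
width: 51.1
gripper_force: 0.0
```

Emit:
arm_command(series=[55,0,0,0,0,45,0,0,0,0,35,0,0,0,0,25,0,0,0,0,10,0,0,0,0])

```text
clock: 20.6
eef_pos: [504.3, -354.1, -15.2]
tool_rot: [3.141, 0.001, 1.571]
force: [-1.2, -0.1, 3.0]
width: 24.0
gripper_force: 58.9
```

Emit:
arm_command(series=[5,0,0,0,0,0,0,0,0,0,0,0,0,0,0,0,0,0,0,0,0,0,0,0,0])

```text
clock: 21.02
eef_pos: [504.3, -354.1, -15.3]
tool_rot: [3.141, 0.001, 1.571]
force: [-0.8, -0.4, 5.9]
width: 24.0
gripper_force: 59.1
```

Emit:
arm_command(series=[0,0,0,-0.5,0,0,0,0,-2,0,0,0,0,-5,0,0,0,0,-8.5,0,0,0,0,-12,0])

```text
clock: 21.43
eef_pos: [503.0, -352.7, 104.5]
tool_rot: [-3.139, -0.002, 1.571]
force: [0.6, -0.8, -0.6]
width: 24.0
gripper_force: 59.0
```

Emit:
arm_command(series=[0,1.5,0,0,0,0,4.5,-0.1,0,0,0,8.5,-0.3,0,0,0,12.5,-0.4,0,0,0,16.5,-0.5,0,0])

```text
clock: 21.85
eef_pos: [498.0, -186.5, 103.7]
tool_rot: [-3.141, -0.001, 1.57]
force: [0.6, 0.5, -0.5]
width: 23.9
gripper_force: 59.0
```

Emit:
arm_command(series=[0,4,0,0,0,0,8,-0.1,0,0,0,12,-0.2,0,0,0,16,-0.3,0,0,0,19.5,-0.4,0,0])

```text
clock: 22.27
eef_pos: [493.9, 9.8, 103.7]
tool_rot: [-3.141, -0.001, 1.572]
force: [0.6, 1.3, -0.8]
width: 24.0
gripper_force: 59.0
```

Emit:
arm_command(series=[0,2.5,0,0,0,0,3.4,0,0,0,0,3.4,0,1,0,0,3.4,0,2.5,0,0,3.4,0,3,0])

```text
clock: 22.68
eef_pos: [493.6, 38.6, 72.1]
tool_rot: [-3.139, 0.001, 1.569]
force: [-0.8, -0.6, -1.2]
width: 23.9
gripper_force: 59.0
```

Emit:
arm_command(series=[0,0,0,1.2,0,0,0,0,3,0,0,0,0,5,0,0,0,0,6.2,0,0,0,0,6.5,0])

```text
clock: 23.1
eef_pos: [493.2, 38.2, 6.8]
tool_rot: [-3.137, 0.001, 1.568]
force: [-1.0, 0.0, -1.8]
width: 24.3
gripper_force: 59.0
```

Emit:
arm_command(series=[0,0,0,0,0,0,0,0,0,0,0,0,0,0,0,0,0,0,0,0,0,0,0,0,0])

```text
clock: 23.52
eef_pos: [495.5, 40.4, 9.7]
tool_rot: [3.14, -0.0, 1.571]
force: [0.7, 0.6, -1.3]
width: 24.1
gripper_force: 59.0
```

Emit:
arm_command(series=[0,0,0,0.3,0,0,0,0,0.6,0,0,0,0,0.8,0,0,0,0,0.9,0,0,0,0,1,0])

```text
clock: 23.93
eef_pos: [494.8, 40.4, -1.3]
tool_rot: [-3.141, 0.0, 1.571]
force: [0.8, -0.0, 2.7]
width: 24.0
gripper_force: 59.4
```

Emit:
arm_command(series=[0,0,0,0.05,0,0,0,0,0.1,0,0,0,0,0.15,0,0,0,0,0.2,0,0,0,0,0.2,0])

```text
clock: 24.35
eef_pos: [494.9, 40.5, -1.4]
tool_rot: [3.141, -0.001, 1.571]
force: [-4.0, 0.3, 19.4]
width: 23.7
gripper_force: 61.3
```

Emit:
arm_command(series=[20,0,0,-0.1,0,40,0,0,-0.1,0,60,0,0,-0.1,0,60,0,0,-0.6,0,60,0,0,-2,0])

```text
clock: 24.77
eef_pos: [493.7, 40.3, 16.0]
tool_rot: [-3.138, 0.0, 1.571]
force: [-0.0, -0.6, -0.1]
width: 51.2
gripper_force: 0.0
```

Emit:
arm_command(series=[60,0,0,-3,0,60,0,0,-6,0,60,0,0,-9,0,60,0,0,-12,0,60,0,2,-14,0])

```text
clock: 25.18
eef_pos: [511.8, 40.3, 159.5]
tool_rot: [-3.139, -0.001, 1.57]
force: [-0.1, -0.0, -0.0]
width: 51.0
gripper_force: 0.0
```

Emit:
arm_command(series=[60,4,3,0,0,60,8,5,0,0,60,12,7,0,0,60,16,8,0,0,60,19,8,0,0])

```text
clock: 25.6
eef_pos: [596.9, 229.8, 157.2]
tool_rot: [3.139, 0.001, 1.569]
force: [0.4, 0.3, -0.2]
width: 50.8
gripper_force: 0.0
```

Emit:
arm_command(series=[60,4,0,0,0,60,8,0,0,0,60,12,0,0,0,60,14,0,0,0,60,14,0,0,0])

```text
clock: 26.02
eef_pos: [591.9, 377.4, 156.0]
tool_rot: [-3.14, -0.004, 1.58]
force: [-0.2, 0.6, -1.4]
width: 51.1
gripper_force: 0.0
```

```bash
python3 look.py 8; python3 - <<'E'
from h import *
print(monitor.read_state()["eef_pos"])
for n in("top","scene"):
    P=cloud(n,np.load(n+"8.npy")).reshape(-1,3)
    for nm,x,y,H,D in(("a",492,110,50,18),("b",495.4,40.4,56,26),("c",498.8,-29.6,62,34),("d",502.2,-99.4,68,42),("big",505.5,-168.5,76,50),("spare",664.5,179.5,62,50)):
        T=P[(np.hypot(P[:,0]-x,P[:,1]-y)<34)&(abs(P[:,2]-H)<5)]
        if len(T): c,r=cv2.minEnclosingCircle(T[:,:2].astype(np.float32)); print(n,nm,np.round([c[0]-x,c[1]-y,2*r-D]),np.round(np.median(T[:,2])-H,1))
        else: print(n,nm,"none")
im=cv2.imread('pics/scene8.png');cv2.imwrite('pics/c8.png',cv2.resize(im[110:310,180:460],None,fx=2.8,fy=2.8))
E
```

```text
[594.03923808 369.46974667 156.37532483]
top a [1. 3. 0.] -0.6
top b [ 1.  2. -0.] 0.3
top c [ 1.  2. -1.] -0.1
top d [ 2.  2. -0.] 0.3
top big [ 1.  1. -0.] -0.7
top spare [-0.  1. -1.] -0.5
scene a [ 0. -1.  1.] -2.6
scene b [-1. -1.  1.] -1.6
scene c [-2. -0.  1.] -1.9
scene d [-1.  0.  1.] -2.0
scene big [-2. -1.  0.] -1.9
scene spare [ 0. -2.  1.] -2.6
```

View pics/c8.png

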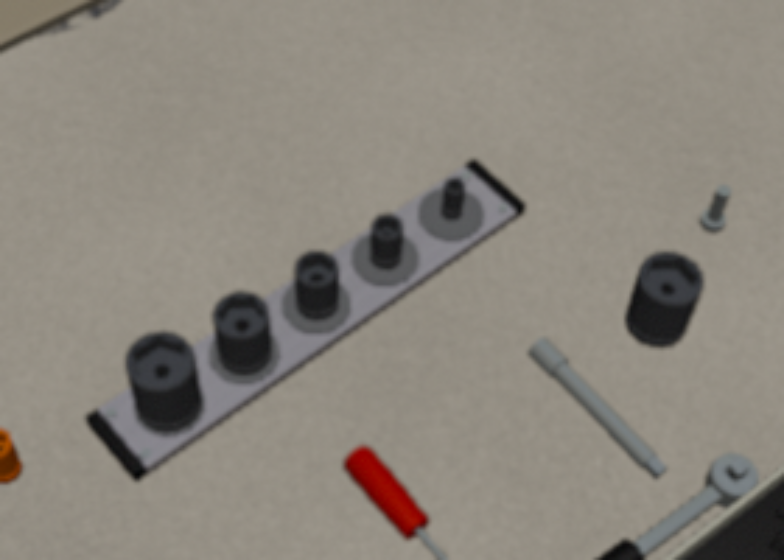

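All five stand on the strip in order, from the big socket (162,385) to socket_a (452,200). They are upright and centred within about 3 mm, and the spare (664,300) has not moved.

```bash
python3 -c "
from cell import workorder
print(workorder.finish_job())"
```

```text
the job is handed in; nothing more can be done
None
```

The job is handed in: the four sockets stand upright on their pads in size order, each within about 3 mm of centre by the last camera check, and neither the largest socket nor the spare had moved; the verdict itself was not shown.

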